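Slide the cabinet door aside for the blue-capped bottle

TASK

The small clear-doored cabinet on the worktop has three sliding doors on a double track, and the white bottle with the blue cap stands behind either the left or the right one. By its black handle, slide the door that the blue-capped bottle stands behind all the way open, behind the middle door, so that the bottle can be reached. Leave the other two doors as they are, the bottle standing where it is, and let go of the handle.

Things in the scene. Friction and masses are not known exactly. Their poses are not given: they have to be found in the camera images.
- left_grip (a point): left door's black upright handle: post 34 deep (x), 12 thick (y), 60 mm tall; point at its middle, 20 mm below its top (top 125 mm above worktop), 29 mm before the cabinet front. Pinch from above across y. Door slides only along y (about 2 N, stays put), behind the middle door: point at y = +195 mm in middle_pane's axes when shut, +85 at the open stop; starts 0 to 15 mm open. Axes as middle_pane
- right_grip (a point): right door's black upright handle: post 34 deep (x), 12 thick (y), 60 mm tall; point at its middle, 20 mm below its top (top 125 mm above worktop), 29 mm before the cabinet front. Pinch from above across y. Door slides only along y (about 2 N, stays put), behind the middle door: point at y = -195 mm in middle_pane's axes when shut, -85 at the open stop; starts 0 to 15 mm open. Axes as middle_pane
- middle_pane (a point): centre of the middle door: clear pane, aluminium frame, round grey finger cup, 144 wide, 100 tall, 6 mm thick, 63 mm above the worktop, on the front track; it can slide but shall stay. Axes: x into the cabinet (away from robot), y left along the doors, z up. Cabinet: fixed, white, clear roof, 432 wide, 140 deep, 130 mm tall, front 8 mm before this point; side doors 144 wide, 12 mm further in
- blue_cap_bottle: white plastic bottle with bright blue ribbed cap, 48 mm across, 83 mm tall, standing on the cabinet floor in the left or right bay (each about 140 mm wide), seen through clear door and roof; origin at the centre of its underside, z up. A smaller white-capped bottle stands in the bay on the other side, petri dishes in the middle

How it is judged:
By the outcome, as a careful person would: the job done as asked, in the order asked, and still so for the second after the job is handed in, with the robot touching nothing.
It also fails if it takes over 29 s, if anything falls off the work surface, if the arm or the gripper's body presses on something with over 40 N, if the wrist force passes 120 N, or if a joint passes its speed limit or range.

ROBOT

A 6-joint arm with a two-finger parallel gripper is mounted at the origin on the work surface; the furniture and walls round the work are solid. World frame = base frame: x ahead of the robot, y to its left, z up, the work surface at z = 0. Lengths are in mm, angles in degrees, forces in N, time in s.
With the tool pointing down it reaches from about 300 to 1000 mm from the base axis. Payload 5.1 kg.
Tool frame: the origin (TCP) lies midway between the tips of the shut fingers; the grasp point (between the pads) lies 19 mm behind it; z points along the fingers, y is the line along which they close (so a half turn about z gives the same grasp; the last joint's range is limited). The gripper opens to 95 mm and grips with 3 to 60 N. Pads are 20 mm wide; open, the fingers measure 119 mm over their backs; the gripper's body (75 mm by 180 mm) begins 59 mm behind the grasp point.
Start: joints at [68.549, 7.093, 94.555, -0, 78.352, -4.733], TCP at [187.011, 622.504, 214.656] pointing down, gripper open.
Joint ranges: [-149.61, 149.61], [-58.7, 133.49], [1.44, 155.28], [-77.14, 257.14], [18.33, 153.61], [-166.67, 166.67]. Speed limits (degrees/s): [147.25, 147.25, 180, 180, 180, 180].

INTERFACE

Orientations are given as [roll, pitch, yaw] about the fixed x, y, z axes, in that order (R = Rz(yaw) Ry(pitch) Rx(roll)).
In Python, from plant import arm, vision, workorder gives the robot as it stands. The module is installed in compiled form; this text tells all that it offers.
- The arm moves only by the tool step_arm, never from a script. Its argument "steps" is one flat list of numbers, 6 for each row, row after row: the shift along the tool's x, y, z each as a share of 30 cm, from -1 to 1, then the turn, a rotation vector about the tool's x, y, z each as a share of 60 degrees, from -1 to 1. In form: [tx, ty, tz, wx, wy, wz, tx, ty, tz, wx, wy, wz, ...]. A call has 1 to 12 rows; each row is the pose to reach, as a shift and turn from the pose commanded when the call began, along the tool's axes at that moment; what a row does not reach only later rows make up. A row lasts 1/12 s, in which the tool goes at most 41.7 mm and 7.16 degrees, less where a joint would pass 70% of its speed; a pose out of reach is approached as far as the arm can. A call with a number of a shift or a turn outside -1 to 1 is refused whole. A call with a gripper value outside its range is refused whole. "fingers" is the gripper's target within -1 to 1 (fully open at 1, half-way at 0, shut at -1), set as the call begins (left out, the last holds). The fingers move at their own pace and stop on an object; "grip_force" is the grip in N (left out, the last holds). Time passes only in rows, so rows that repeat a pose let the fingers close. It gives the time, the measured TCP pose, the force, the opening and the grip force at its end, in the units of the state.
- arm.read_state(): the state, without advancing time (a new reading comes with each control period).
- vision.read_camera(name): name is "side" or "top"; returns (picture, depth): 384x512x3 uint8, red, green, blue; 384x512 float32, mm along the optical axis (not along the pixel's ray), 0 where there is no reading.
- vision.calibration(name): a dict with "fx", "fy", "cx", "cy" (pixels), "xyz" and "attitude" of the camera in the world. Camera axes: x right, y down, z forward; pixel columns grow to the right and rows downward; lengths in mm; the calibration is good to about 2 mm. A picture is of the moment at which its call begins. calibration takes no time and is no camera call.
- workorder.finish_job(): hands the job in; it is judged then, once.
The state is a dict: "clock": time; "q": joint angles; "qd": joint speeds; "joint_efforts": joint torques, N m; "tcp_pos": TCP position; "eef_rot": TCP orientation; "contact_force": force on the tool from outside, world axes, zero at the start; "ft_torque": the same for the moment, N m; "finger_gap": finger opening in mm; "gripper_force": force on a finger pad.
Only numpy, scipy, OpenCV 4.12 (cv2) and the standard library are available. Lean on these libraries where they do the work, as an engineer would, in place of code of your own. Each camera call takes 0.05 s, during which the arm holds its last target. There are 200 camera calls.

## Working session

There is one attempt and no reset: what is moved stays moved. The work goes in short steps, Python scripts to look and compute and a tool call to move; the robot and the scene stay as the last step left them, time stands still between calls to the robot, and variables do not carry over. Pictures are saved under pics/ and viewed, at most 10 in all, crops included, and the job is handed in when it is done.

Besides the shell and the picture viewer there is one more tool, called after ">>>" as name(argument=value, ...) on one line, values as JSON. step_arm: Moves the arm, as the interface text tells. Its arguments: {"type":"object","properties":{"steps":{"type":"array"},"fingers":{"type":"number"},"grip_force":{"type":"number"}},"required":["steps"]}

```bash
mkdir -p pics
python3 - <<'E'
from plant import arm, vision
import cv2,numpy as np
for n in("side","top"):
    p,d=vision.read_camera(n); cv2.imwrite(f"pics/{n}0.png",p[:,:,::-1]); np.savez(f"{n}0.npz",p=p,d=d)
    print(n,vision.calibration(n))
print(arm.read_state())
E
```

```text
side {'fx': 378.132577408795, 'fy': 378.132577408795, 'cx': 251.14055904358972, 'cy': 197.72236207991295, 'xyz': array([103.41656052, 191.88290071, 853.80528661]), 'attitude': array([-148.31423315,    0.38120508, -110.63899384])}
top {'fx': 353.49894773660685, 'fy': 353.49894773660685, 'cx': 254.42459558486203, 'cy': 192.8604564590287, 'xyz': array([ 438.76818131,   71.57087305, 1039.44206577]), 'attitude': array([-1.75692473e+02, -5.18156219e-02, -8.86854359e+01])}
{'clock': 0.1, 'q': array([ 6.85476347e+01,  7.12901094e+00,  9.46255460e+01, -3.73551767e-03,
        7.83519115e+01, -4.73290397e+00]), 'qd': array([ 0.03149365, -0.15473088, -0.11824922, -0.03916369,  0.1585738 ,
       -0.00781003]), 'joint_efforts': array([ 2.23735369e-04, -4.18878543e+01, -3.61097431e+01,  7.77588598e-02,
        4.61280858e-02, -4.45851458e-05]), 'tcp_pos': array([186.83204918, 621.96578267, 213.52576414]), 'eef_rot': array([-1.79893593e+02, -5.14009324e-03,  1.63281291e+02]), 'contact_force': array([ 0.30811841,  1.09971731, -0.43858426]), 'ft_torque': array([ 0.03635491, -0.01988997, -0.00805795]), 'gripper_force': 0.0, 'finger_gap': 95.10644715882896}
```

View pics/side0.png

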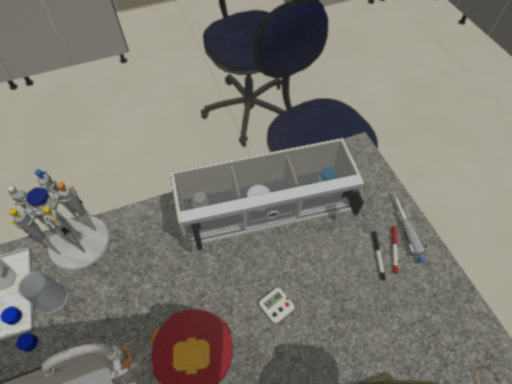

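View pics/top0.png

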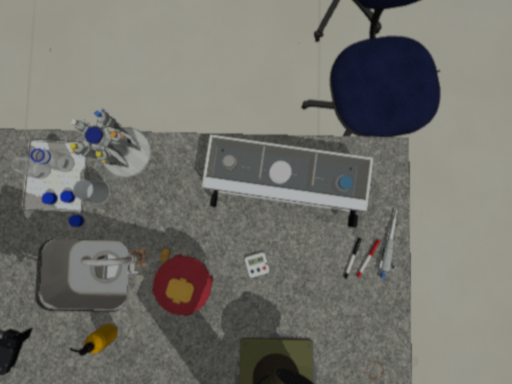

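Both views show the blue cap behind the right door (top view about (345,183), side view about (328,175)). The handles are at (214,198) and (352,218) in the top view, and (197,235) and (354,202) in the side view.

```bash
cat > h.py <<'E'
import numpy as np
from scipy.spatial.transform import Rotation as R
from plant import vision
def ray(n,u,v,z):
    c=vision.calibration(n); r=R.from_euler('xyz',c['attitude'],degrees=True).as_matrix()
    d=r@np.array([(u-c['cx'])/c['fx'],(v-c['cy'])/c['fy'],1]); o=np.array(c['xyz'])
    return o+d*(z-o[2])/d[2]
def pt(n,u,v,dep):
    c=vision.calibration(n); r=R.from_euler('xyz',c['attitude'],degrees=True).as_matrix()
    return r@(np.array([(u-c['cx'])/c['fx'],(v-c['cy'])/c['fy'],1])*dep)+np.array(c['xyz'])
E
python3 - <<'E'
import cv2
from h import *
for n,wins in(("top",[(200,180,228,215),(335,200,370,235)]),("side",[(185,212,215,255),(335,180,372,222)])):
    f=np.load(n+"0.npz");p,d=f['p'],f['d']
    for x0,y0,x1,y1 in wins:
        m=(p[y0:y1,x0:x1].max(2)<45).astype(np.uint8)
        k,l,s,c=cv2.connectedComponentsWithStats(m); i=1+s[1:,4].argmax()
        v,u=np.nonzero(l==i);v+=y0;u+=x0
        P=np.array([pt(n,a,b,d[b,a]) for a,b in zip(u,v)])
        t=P[abs(P[:,2]-125)<8]
        print(n,s[i],c[i]+[x0,y0],len(t),'top pts mean',t.mean(0).round(1),'ext',t.min(0).round(),t.max(0).round(),'zs',np.percentile(P[:,2],[5,50,95]).round())
        if len(t)>5:
            print(cv2.minAreaRect(t[:,:2].astype(np.float32)))
# front edge of white roof frame, top view
for u,v in((204,186),(367,207),(207,137),(371,158)): print(u,v,ray("top",u,v,130).round(1))
a=cv2.imread("pics/top0.png")[125:240,190:390];b=cv2.imread("pics/side0.png")[130:260,160:380]
cv2.imwrite("pics/c.png",cv2.resize(a,None,fx=4,fy=4,interpolation=cv2.INTER_CUBIC))
E
```

```text
top [11 11  6 16 75] [213.69333333 198.76      ] 48 top pts mean [488.4 179.6 124.4] ext [474. 174. 120.] [505. 185. 128.] zs [ 96. 123. 127.]
((488.9629211425781, 179.74867248535156), (9.861236572265625, 31.62751007080078), 81.88664245605469)
top [ 13  10  10  17 123] [352.30894309 219.1300813 ] 52 top pts mean [ 442.8 -187.7  123.8] ext [ 428. -194.  117.] [ 459. -182.  128.] zs [ 79. 113. 127.]
((443.0891418457031, -188.26222229003906), (9.784785270690918, 31.340944290161133), 81.1989517211914)
side [11 27  5 10 26] [198.30769231 243.11538462] 6 top pts mean [471.2 180.9 120.9] ext [470. 178. 119.] [473. 184. 123.] zs [ 80. 104. 122.]
((471.40771484375, 180.87969970703125), (5.967306137084961, 2.046004295349121), 76.433349609375)
side [  8  12  19  22 193] [353.81865285 200.87564767] 42 top pts mean [ 439.4 -187.   122.7] ext [ 426. -191.  117.] [ 457. -184.  127.] zs [ 76.  99. 125.]
((441.5912170410156, -187.14364624023438), (6.232497215270996, 31.57430076599121), 88.57722473144531)
204 186 [522. 203. 130.]
367 207 [ 477.5 -218.1  130. ]
207 137 [650.6 199.5 130. ]
371 158 [ 605.1 -228.6  130. ]
```

View pics/c.png

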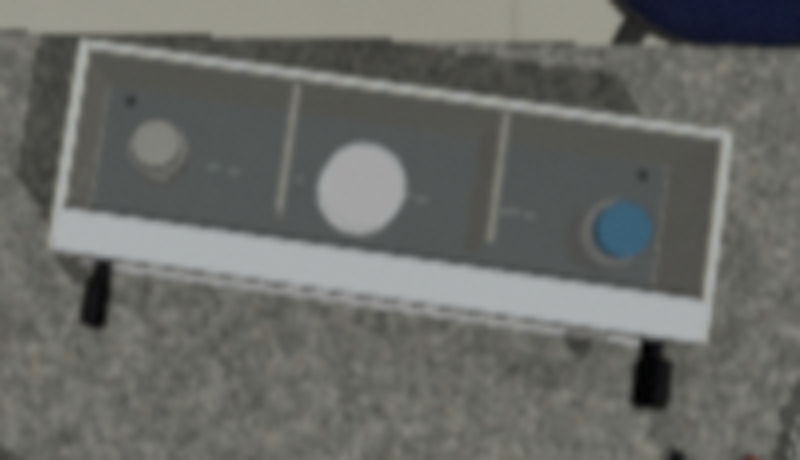

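Run:
```python
import cv2
from h import *
f=np.load("top0.npz");p,d=f['p'],f['d']
g=p.min(2).astype(np.uint8)[125:225,195:385]
m=((g>135)*255).astype(np.uint8)
# white band: front/back edges per column in band, columns 210..365
E=[]
for u in range(212,362,2):
    pred=186+(u-204)*(21/163.)-4
    col=p[:,u].min(1).astype(float); v0=int(pred)
    seg=np.diff(col[v0-12:v0+14]); 
    E.append((u,v0-12+seg.argmax()+.5,v0-12+seg.argmin()+.5))
E=np.array(E)
for k,z in((1,130),(2,130)):
    P=np.array([ray("top",u,v,z)[:2] for u,v in E[:,[0,k]]],np.float32)
    l=cv2.fitLine(P,cv2.DIST_HUBER,0,.01,.01).ravel(); a=np.degrees(np.arctan(l[0]/l[1]))
    nrm=np.array([l[1],-l[0]])*np.sign(l[1]); r=(P-l[2:])@nrm
    h=(np.array([442.8,-188])-l[2:])@nrm; h2=(np.array([489,179.7])-l[2:])@nrm
    print(k,'angle',a,'std',r.std(),'handles x rel',h,h2)
```

```text
1 angle 6.8732505 std 0.73676187 handles x rel -57.15375018055354 -55.28966388116395
2 angle 7.0144653 std 13.205949 handles x rel -28.772743541371405 -27.822032260518856
```

```bash
cat >> h.py <<'E'
from plant import arm
def plan(targets):
    s=arm.read_state(); r0=R.from_euler('xyz',s['eef_rot'],degrees=True)
    print(s['clock'],s['tcp_pos'].round(1),s['eef_rot'].round(2),s['contact_force'].round(1),s['finger_gap'].round(1),s['q'].round(0))
    for p,y in targets:
        t=r0.inv().apply(np.array(p)-s['tcp_pos'])/300
        w=(r0.inv()*R.from_euler('xyz',[180,0,y],degrees=True)).as_rotvec(degrees=True)/60
        print(p,y,t.round(3),w.round(3))
E
python3 - <<'E'
from h import *
f=np.load("top0.npz");d=f['d'];v,u=np.mgrid[0:384:2,0:512:2];P=np.array([pt("top",a,b,d[b,a]) for a,b in zip(u.ravel(),v.ravel()) if d[b,a]>0])
a=np.array([187,622.]);b=np.array([442,-188.]);n=(b-a)/np.linalg.norm(b-a)
s=(P[:,:2]-a)@n;l=(P[:,:2]-a)@np.array([-n[1],n[0]])
for k in range(0,850,85):
    m=(s>k)&(s<k+85)&(abs(l)<130)
    print(k,P[m,2].max().round() if m.any() else None, P[m][P[m,2].argmax()].round() if m.any() else '')
plan([((310,220,290),168),((442,-188,290),173),((442,-188,214),173)])
E
```

```text
Traceback (most recent call last):
  File "h.py", line 9, in pt
    c=vision.calibration(n); r=R.from_euler('xyz',c['attitude'],degrees=True).as_matrix()
ValueError: time passes only in moves, steps and waits
```

```bash
sed -i '3a from functools import lru_cache\ncal=lru_cache(vision.calibration)' h.py; sed -i 's/c=vision.calibration(n)/c=cal(n)/' h.py
python3 - <<'E'
from h import *
f=np.load("top0.npz");d=f['d'];v,u=np.mgrid[0:384:2,0:512:2];P=np.array([pt("top",a,b,d[b,a]) for a,b in zip(u.ravel(),v.ravel()) if d[b,a]>0])
a=np.array([187,622.]);b=np.array([442,-188.]);n=(b-a)/np.linalg.norm(b-a)
s=(P[:,:2]-a)@n;l=(P[:,:2]-a)@np.array([-n[1],n[0]])
for k in range(0,850,85):
    m=(s>k)&(s<k+85)&(abs(l)<130)
    print(k,P[m][P[m,2].argmax()].round() if m.any() else '')
plan([((310,220,290),168),((442,-188,290),173),((442,-188,214),173)])
E
```

```text
0 [170. 539. 338.]
85 [188. 533. 337.]
170 [326. 456. 163.]
255 [249. 292. 122.]
340 [261. 246. 124.]
425 [316. 213. 117.]
510 [318.  69.  20.]
595 [505.  37. 131.]
680 [497. -55. 134.]
765 [507. -80. 136.]Traceback (most recent call last):
  File "<stdin>", line 8, in <module>
  File "h.py", line 16, in plan
    print(s['clock'],s['tcp_pos'].round(1),s['eef_rot'].round(2),s['contact_force'].round(1),s['finger_gap'].round(1),s['q'].round(0))
                                                                                             ^^^^^^^^^^^^^^^^^^^^^
AttributeError: 'float' object has no attribute 'round'
```

```bash
sed -i "s/s\['finger_gap'\].round(1)/round(float(s['finger_gap']),1)/" h.py
python3 -c "
from h import *
plan([((187,622,290),163.28),((265,375,290),166),((355,90,290),170)])"
```

```text
0.1 [186.8 622.  213.5] [-1.7989e+02 -1.0000e-02  1.6328e+02] [ 0.3  1.1 -0.4] 95.1 [69.  7. 95. -0. 78. -5.]
(187, 622, 290) 163.28 [-0.    -0.    -0.255] [-0.002 -0.     0.   ]
(265, 375, 290) 166 [-0.486 -0.714 -0.254] [-0.002 -0.    -0.045]
(355, 90, 290) 170 [-1.047 -1.537 -0.252] [-0.002 -0.    -0.112]
```

>>> step_arm(steps=[0,0,-0.15,0,0,0,0,0,-0.25,0,0,0,-0.486,-0.714,-0.25,0,0,-0.045,-0.486,-0.714,-0.25,0,0,-0.045,-0.486,-0.714,-0.25,0,0,-0.045,-0.486,-0.714,-0.25,0,0,-0.045,-0.486,-0.714,-0.25,0,0,-0.045,-0.486,-0.714,-0.25,0,0,-0.045,-0.486,-0.714,-0.25,0,0,-0.045], fingers=1)

```text
clock: 0.85
tcp_pos: [265.8, 371.4, 289.3]
eef_rot: [-179.9, 0.1, 165.8]
contact_force: [0.7, 1.4, 0.1]
finger_gap: 95.2
gripper_force: 0.0
```

```bash
python3 -c "
from h import *
plan([((345,120,290),169),((425,-133,290),173)])"
```

```text
0.85 [265.8 371.4 289.3] [-1.7992e+02  7.0000e-02  1.6578e+02] [0.7 1.4 0.1] 95.2 [ 48. -20. 113.  -0.  88. -28.]
(345, 120, 290) 169 [-0.462 -0.748 -0.001] [-0.001  0.001 -0.054]
(425, -133, 290) 173 [-9.27e-01 -1.50e+00  1.00e-03] [-0.001  0.001 -0.12 ]
```

>>> step_arm(steps=[-0.6,-0.97,0,0,0,-0.1,-0.6,-0.97,0,0,0,-0.1,-0.6,-0.97,0,0,0,-0.1,-0.6,-0.97,0,0,0,-0.1,-0.6,-0.97,0,0,0,-0.1,-0.6,-0.97,0,0,0,-0.1,-0.6,-0.97,0,0,0,-0.1,-0.6,-0.97,0,0,0,-0.1,-0.6,-0.97,0,0,0,-0.1,-0.6,-0.97,0,0,0,-0.1])

```text
clock: 1.68
tcp_pos: [369.6, 47.1, 289.2]
eef_rot: [-180.0, -0.0, 171.6]
contact_force: [-0.3, 0.3, 0.7]
finger_gap: 95.6
gripper_force: 0.0
```

```bash
python3 -c "
from h import *
plan([((442,-188,230),173)])"
```

```text
1.6833 [369.6  47.1 289.2] [-1.7999e+02 -4.0000e-02  1.7164e+02] [-0.3  0.3  0.7] 95.6 [ -1. -33. 121.  -0.  92. -83.]
(442, -188, 230) 173 [-0.353 -0.74   0.197] [-0.    -0.001 -0.023]
```

>>> step_arm(steps=[-0.353,-0.74,0,0,0,-0.023,-0.353,-0.74,0,0,0,-0.023,-0.353,-0.74,0,0,0,-0.023,-0.353,-0.74,0,0,0,-0.023,-0.353,-0.74,0.197,0,0,-0.023,-0.353,-0.74,0.197,0,0,-0.023,-0.353,-0.74,0.197,0,0,-0.023,-0.353,-0.74,0.197,0,0,-0.023,-0.353,-0.74,0.197,0,0,-0.023])

```text
clock: 2.43
tcp_pos: [443.1, -183.8, 229.9]
eef_rot: [179.9, -0.1, 173.4]
contact_force: [-1.1, -0.2, 0.6]
finger_gap: 95.0
gripper_force: 0.0
```

```bash
python3 -c "
from h import *
import cv2
p,d=vision.read_camera('side');cv2.imwrite('pics/s1.png',cv2.resize(p[100:300,200:450,::-1],None,fx=3,fy=3))
plan([((442.5,-188,140),173),((442.5,-188,86),173)])"
```

```text
2.4833 [ 443.5 -183.7  231.2] [1.7996e+02 1.0000e-02 1.7345e+02] [-0.4  0.2  0.5] 95.5 [ -29.  -16.  114.    0.   81. -112.]
(442.5, -188, 140) 173 [ 0.002 -0.015  0.304] [0.001 0.    0.007]
(442.5, -188, 86) 173 [ 0.002 -0.015  0.484] [0.001 0.    0.007]
```

View pics/s1.png

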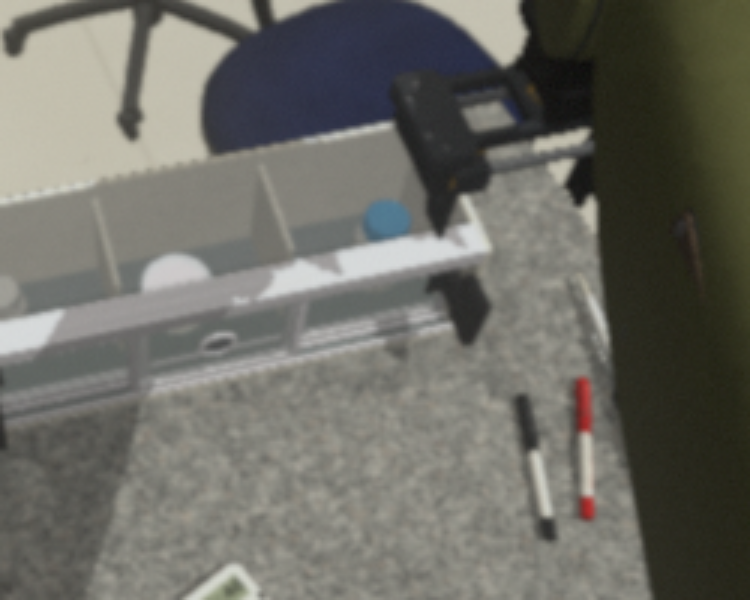

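>>> step_arm(steps=[0.002,-0.015,0.1,0,0,0.007,0.002,-0.015,0.2,0,0,0.007,0.002,-0.015,0.25,0,0,0.007,0.002,-0.015,0.25,0,0,0.007,0.002,-0.015,0.25,0,0,0.007])

```text
clock: 2.9
tcp_pos: [442.4, -188.2, 156.7]
eef_rot: [-180.0, 0.1, 173.1]
contact_force: [0.4, -0.3, -0.1]
finger_gap: 95.1
gripper_force: 0.0
```

```bash
python3 -c "
from h import *
plan([((442.5,-188,86),173)])"
```

```text
2.9 [ 442.4 -188.2  156.7] [-1.7999e+02  6.0000e-02  1.7306e+02] [ 0.4 -0.3 -0.1] 95.1 [ -29.  -12.  119.    0.   73. -113.]
(442.5, -188, 86) 173 [-0.     0.001  0.236] [-0.     0.001  0.001]
```

>>> step_arm(steps=[0,0,0.07,0,0,0,0,0,0.14,0,0,0,0,0,0.2,0,0,0,0,0,0.235,0,0,0,0,0,0.235,0,0,0,0,0,0.235,0,0,0])

```text
clock: 3.4
tcp_pos: [442.9, -189.6, 86.6]
eef_rot: [-180.0, 0.1, 173.0]
contact_force: [-0.1, -1.0, -0.0]
finger_gap: 95.0
gripper_force: 0.0
```

>>> step_arm(steps=[0,0,0,0,0,0,0,0,0,0,0,0,0,0,0,0,0,0,0,0,0,0,0,0,0,0,0,0,0,0,0,0,0,0,0,0,0,0,0,0,0,0,0,0,0,0,0,0,0,0,0,0,0,0,0,0,0,0,0,0,0,0,0,0,0,0,0,0,0,0,0,0], fingers=-1, grip_force=15)

```text
clock: 4.4
tcp_pos: [441.9, -189.5, 85.0]
eef_rot: [180.0, -0.0, 172.9]
contact_force: [-0.6, 0.1, 0.8]
finger_gap: 20.6
gripper_force: 0.0
```

>>> step_arm(steps=[0,0,0,0,0,0,0,0,0,0,0,0,0,0,0,0,0,0,0,0,0,0,0,0,0,0,0,0,0,0])

```text
clock: 4.82
tcp_pos: [441.9, -189.7, 85.0]
eef_rot: [-180.0, -0.0, 172.9]
contact_force: [0.8, -0.5, -0.9]
finger_gap: 12.1
gripper_force: 15.0
```

>>> step_arm(steps=[0,0.02,0,0,0,0,0,0.05,0,0,0,0,0,0.08,0,0,0,0,0,0.11,0,0,0,0,0,0.14,0,0,0,0,0,0.17,0,0,0,0,0,0.2,0,0,0,0,0,0.23,0,0,0,0,0,0.25,0,0,0,0,0,0.265,0,0,0,0,0,0.265,0,0,0,0,0,0.265,0,0,0])

```text
invalid input
```

>>> step_arm(steps=[0,0.02,0,0,0,0,0,0.05,0,0,0,0,0,0.08,0,0,0,0,0,0.11,0,0,0,0,0,0.14,0,0,0,0,0,0.17,0,0,0,0,0,0.2,0,0,0,0,0,0.23,0,0,0,0,0,0.25,0,0,0,0,0,0.265,0,0,0,0,0,0.265,0,0,0,0])

```text
clock: 5.73
tcp_pos: [451.8, -109.4, 85.0]
eef_rot: [179.9, -0.0, 173.0]
contact_force: [-0.6, 1.7, -0.3]
finger_gap: 11.9
gripper_force: 15.0
```

>>> step_arm(steps=[0,0.015,0,0,0,0,0,0.03,0,0,0,0,0,0.045,0,0,0,0,0,0.05,0,0,0,0,0,0.05,0,0,0,0])

```text
clock: 6.15
tcp_pos: [453.5, -95.2, 85.0]
eef_rot: [180.0, -0.0, 172.9]
contact_force: [-0.5, 1.4, 0.3]
finger_gap: 11.9
gripper_force: 15.0
```

>>> step_arm(steps=[0,0.01,0,0,0,0,0,0.02,0,0,0,0,0,0.02,0,0,0,0,0,0.02,0,0,0,0])

```text
clock: 6.48
tcp_pos: [454.3, -89.3, 85.0]
eef_rot: [180.0, -0.0, 172.9]
contact_force: [-1.7, 3.0, 0.6]
finger_gap: 12.0
gripper_force: 15.0
```

>>> step_arm(steps=[0,0.005,0,0,0,0,0,0.01,0,0,0,0,0,0.01,0,0,0,0,0,0.01,0,0,0,0])

```text
clock: 6.82
tcp_pos: [454.6, -86.6, 85.0]
eef_rot: [180.0, -0.0, 172.9]
contact_force: [-1.7, -0.1, 1.0]
finger_gap: 12.2
gripper_force: 15.0
```

>>> step_arm(steps=[0,0.005,0,0,0,0,0,0.01,0,0,0,0,0,0.01,0,0,0,0,0,0.01,0,0,0,0])

```text
clock: 7.15
tcp_pos: [454.7, -85.6, 85.1]
eef_rot: [-179.8, -0.0, 172.9]
contact_force: [-3.8, -9.2, 0.0]
finger_gap: 11.9
gripper_force: 15.0
```

>>> step_arm(steps=[0,0.005,0,0,0,0,0,0.01,0,0,0,0,0,0.01,0,0,0,0,0,0.01,0,0,0,0])

```text
clock: 7.48
tcp_pos: [454.7, -85.6, 85.1]
eef_rot: [-179.4, -0.0, 173.0]
contact_force: [-4.5, -20.5, -1.8]
finger_gap: 12.1
gripper_force: 15.0
```

>>> step_arm(steps=[0,-0.008,0,0,0,0,0,-0.015,0,0,0,0,0,-0.015,0,0,0,0,0,-0.015,0,0,0,0])

```text
clock: 7.82
tcp_pos: [454.7, -85.6, 85.0]
eef_rot: [-180.0, -0.0, 172.9]
contact_force: [-2.5, -3.3, 0.7]
finger_gap: 11.9
gripper_force: 15.0
```

>>> step_arm(steps=[0,0,0,0,0,0,0,0,0,0,0,0,0,0,0,0,0,0,0,0,0,0,0,0,0,0,0,0,0,0,0,0,0,0,0,0,0,0,0,0,0,0,0,0,0,0,0,0,0,0,0,0,0,0], fingers=0.2)

```text
clock: 8.57
tcp_pos: [454.9, -85.3, 85.1]
eef_rot: [180.0, 0.0, 172.9]
contact_force: [0.2, -0.2, -0.6]
finger_gap: 56.5
gripper_force: 0.0
```

Released; rise straight up and back toward the robot.

>>> step_arm(steps=[0,0,-0.08,0,0,0,0,0,-0.18,0,0,0,0,0,-0.3,0,0,0,0,0,-0.42,0,0,0,0,0,-0.54,0,0,0,0,0,-0.6,0,0,0,0.1,0.3,-0.6,0,0,0,0.2,0.5,-0.6,0,0,0,0.25,0.9,-0.6,0,0,0,0.25,0.9,-0.6,0,0,0,0.25,0.9,-0.6,0,0,0,0.25,0.9,-0.6,0,0,0])

```text
clock: 9.57
tcp_pos: [416.3, 163.1, 265.4]
eef_rot: [180.0, 0.1, 172.9]
contact_force: [0.6, -0.3, -0.1]
finger_gap: 57.2
gripper_force: 0.0
```

>>> step_arm(steps=[0.15,0.5,0,0,0,0,0.15,0.5,0,0,0,0,0.15,0.5,0,0,0,0,0.15,0.5,0,0,0,0,0.15,0.5,0,0,0,0,0.15,0.5,0,0,0,0,0.15,0.5,0,0,0,0])

```text
clock: 10.15
tcp_pos: [390.7, 315.3, 264.8]
eef_rot: [-180.0, -0.0, 173.0]
contact_force: [0.2, 1.0, 0.6]
finger_gap: 56.9
gripper_force: 0.0
```

```bash
python3 -c "
from h import *
import cv2
p,d=vision.read_camera('top');q,_=vision.read_camera('side')
a=np.vstack([p[120:250,190:390],q[130:260,165:365]])[:,:,::-1]
cv2.imwrite('pics/end.png',cv2.resize(a,None,fx=2.2,fy=2.2,interpolation=cv2.INTER_CUBIC))
plan([])"
```

```text
10.25 [391.1 314.6 265. ] [-1.7998e+02  1.0000e-02  1.7285e+02] [0.7 0.5 0. ] 57.3 [ 33. -14. 110.  -0.  84. -50.]
```

View pics/end.png

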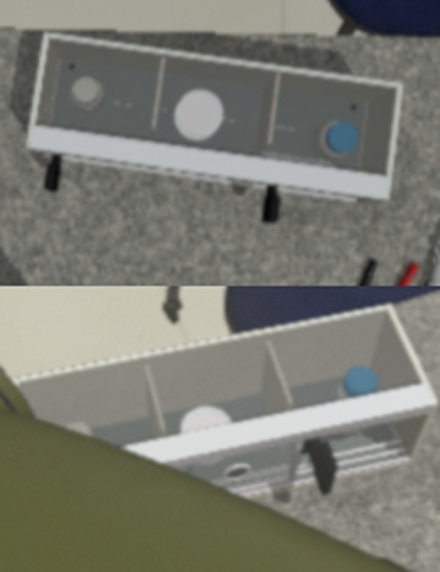

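The right handle is now at (271,203) in the top half of the picture, at its open stop. The bottle, the left handle and the middle finger cup are where they were.

```bash
python3 -c "
from plant import workorder
print(workorder.finish_job())"
```

```text
the job is handed in; nothing more can be done
None
```

I slid the right door, the one the blue-capped bottle stands behind, fully open to its stop behind the middle door and let go of the handle; the other doors and the bottle stayed put, and the job is handed in.

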